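# Show the filed fork link to the inspection camera

## Robot

A 6-joint arm with a two-finger parallel gripper is mounted at the origin on the work surface. World frame = base frame: x ahead of the robot, y to its left, z up, the work surface at z = 0. Lengths are in mm, angles in rad, forces in N, time in s.
With the tool pointing down it reaches from about 350 to 975 mm from the base axis. Payload 7.1 kg.
Tool frame: the origin (TCP) lies at the very end of the fingers, on their centre line; the grasp point (between the pads) lies ctrl.hold_point_z behind it (ctrl.hold_point_z is the distance from the TCP to the grasp point, in mm); z points along the fingers, y is the line along which they close (so a half turn about z gives the same grasp; the last joint's range is limited). The gripper opens to 88 mm and grips with 3 to 60 N. Pads are 20 mm wide; open, the fingers measure 115 mm over their backs; the gripper's body (75 mm by 178 mm) begins 61 mm behind the grasp point.
Start: joints at [-1.138, 0.423, 1.63, -0, 1.089, -0.019], TCP at [272.88, -562.264, 222.675] pointing down, gripper open.
Joint ranges: [-3, 3], [-0.9, 2.11], [0.09, 2.58], [-1.31, 4.45], [0.11, 2.69], [-2.54, 2.54]. Speed limits (rad/s): [2.39, 2.39, 3.01, 3.14, 3.14, 3.14].

## Interface

Orientations are given as a rotation vector (axis times angle).
In Python, from workcell import ctrl gives the robot as it stands. The module is installed in compiled form; this text tells all that it offers.
- The arm moves only by the shell command python3 -m creep 'ROWS'. ROWS is JSON, a list of rows, each an object with "translation": the shift along the tool's x, y, z in mm, a list of three; "angular": the turn, a rotation vector about the tool's x, y, z in rad, a list of three; "jaw": the opening, from 0 (shut) to 1 (fully open). A call has exactly 8 rows; each row is the pose to reach, as a shift and turn from the pose commanded when the call began, along the tool's axes at that moment; what a row does not reach only later rows make up. A row lasts 1/8 s, in which the tool goes at most 62.5 mm and 10.7 degrees, less where a joint would pass 70% of its speed; a pose out of reach is approached as far as the arm can. A call with a gripper value outside its range is refused whole. The fingers move at their own pace and stop on an object; the grip force is fixed at half the most. Time passes only in rows, so rows that repeat a pose let the fingers close, or fill a call up. It gives the time, the measured TCP pose, the force, the opening and the grip force at its end, in the units of the state.
- ctrl.get_obs(): the state, without advancing time (a new reading comes with each control period).
- ctrl.get_image(name): name is "scene" or "top"; returns the picture (384x512x3 uint8, red, green, blue); there is no depth.
- ctrl.camera_info(name): a dict with "camera_matrix" (3x3 intrinsics, pixels), "world_from_camera" (4x4, takes a point from camera to world coordinates). Camera axes: x right, y up, looking along -z (the intrinsics and any distortion apply to the point x, -y, -z); pixel columns grow to the right and rows downward; lengths in mm; the calibration is good to about 2 mm. A picture is of the moment at which its call begins. camera_info takes no time and is no camera call.
- ctrl.close_job(): hands the job in; it is judged then, once.
Trained networks look in the newest picture that a camera, given by its name, has taken for a name from the list of things; names that differ only in an ending like _2 or _b are one class to them, and where a whole thing is asked for, a point or a joint stands for the part that bears it (a point fixed in the world has none). Each returns a list of dicts, best first, with "score" (0 to 1); they miss things now and then, are a little off and sometimes report something else, mostly with a low value. They report only what shows in the picture. A call takes as long as a camera call. They do not tell look-alikes from the thing itself.
- ctrl.look_for(camera, label): "rect" ([left, top, right, bottom] in pixels, round what is visible of it).
The state is a dict: "t": time; "qpos": joint angles; "qvel": joint speeds; "joint_torque": joint torques, N m; "ee_pos": TCP position; "orientation": TCP orientation; "ft_force": force on the tool from outside, world axes, zero at the start; "moment": the same for the moment, N m; "width": finger opening in mm; "grasp_force": force on a finger pad.
Only numpy, scipy, OpenCV 4.12 (cv2) and the standard library are available. Lean on these libraries where they do the work, as an engineer would, in place of code of your own. Each camera call takes 0.05 s, during which the arm holds its last target. There are 200 camera calls.

## Task

Pull the vice open to its stop by its black knob, and only then lift the aluminium fork link out and show it to the inspection camera: slotted end squarely facing the lens, its middle 70 mm straight in front of the glass, the link lined up with the tilted lens axis and not rolled. Finish while holding it still there in the air, with the vice left open, and leave the camera, pot, file and batten undisturbed.

Things in the scene. Friction and masses are not known exactly. Their poses are not given: they have to be found in the camera images.
- vice: Blue bench vice, bolted down, base 120 x 190 mm. Origin on the bench under the middle of the jaw slot; z up, jaws close along y, the link lies along x. Bed 50 mm, tops of both jaws 80 mm above the bench; jaws 100 mm long. Fixed jaw from y = 9 to 50 mm; moving jaw, closed, from -9 to -50 mm, its low carriage (71 mm high) on to -113 mm.
- jaw (a joint): Travel of the moving jaw in m: 0 closed, 0.040 fully open at its stop; it slides toward the vice's -y with about 3 N of friction and stays where it is left. It starts between 0 and 0.004.
- jaw_knob (a point): Black upright round knob on the moving jaw's carriage, 26 mm diameter. This point is on its axis, 100 mm above the bench; knob top 125 mm, knob foot 70 mm above the bench. With the jaw closed the axis is 85 mm from the middle of the jaw slot.
- link_center (a point): Loose bare aluminium fork link, a plate 90 mm long (x), 16 mm thick (y), 75 mm high (z), about 0.25 kg; this point is its centre. It stands on the vice bed between the jaws with at least 1 mm play a side, its top 45 mm above the jaws. Its +x end has an open slot 21 mm high, 25 mm deep at mid height; the other end is plain. At the start the slotted end points away from the robot.
- link_slot (a point): Middle of the mouth of the link's slot: 45 mm from the link's centre along its +x axis, at mid height and mid thickness. Axes as the link's.
- lens (a point): Middle of the front glass of the inspection camera (grey box 62 x 50 x 46 mm, black lens tube, fixed steel post, stiff tilt), 0.26 m up. x points from the glass back into the camera along the lens axis (the scene is at -x), y is level, z the camera's up. It faces the robot, tilted down 0.15 to 0.45 rad. Shown rightly, the link's axes are parallel to these, link_slot at x = -70 mm, y = z = 0.
- pot: White ceramic pot with pencils, 80 mm diameter, 100 mm high, pencils to 165 mm; origin under its centre. Bystander; camera and pot may stand either way round, left or right.
- file: Hand file with an orange handle, lying flat, 260 mm long along its x, at most 26 mm high; origin on the bench, 130 mm from both ends. Bystander.
- batten: Light wooden offcut 130 x 40 x 20 mm; origin under its centre. Bystander.
There are look-alikes about, which are no part of the job. Of the things like the part that bears link_center, leave any that is orange or purple; of the rest the larger one is meant.

How it is judged:
By the outcome, as a careful person would: the job done as asked, in the order asked, and still so for the second after the job is handed in, while the arm keeps its last pose, push and grip.
It also fails if it takes over 45 s, if anything falls off the work surface, if the arm or the gripper's body presses on something with over 40 N, if the wrist force passes 120 N, or if a joint passes its speed limit or range.

## Working session

There is one attempt and no reset: what is moved stays moved. The work goes in short steps, Python scripts to look and compute and a shell command to move; the robot and the scene stay as the last step left them, time stands still between calls to the robot, and variables do not carry over. Pictures are saved under pics/ and viewed, at most 10 in all, crops included, and the job is handed in when it is done.

```bash
mkdir -p pics
python3 - <<'E'
from workcell import ctrl
import cv2,numpy as np
np.set_printoptions(precision=4,suppress=True)
for n in("scene","top"):
    im=ctrl.get_image(n); cv2.imwrite(f"pics/{n}0.png",im[:,:,::-1])
    c=ctrl.camera_info(n); print(n,{k:np.array(v) if not isinstance(v,(str,int,float)) else v for k,v in c.items()})
    for l in("vice","jaw_knob","link_center","link_slot","lens","pot","file","batten"):
        print(l,[(np.round(d['rect']).tolist(),round(d['score'],2)) for d in ctrl.look_for(n,l)])
o=ctrl.get_obs();print(o, ctrl.hold_point_z)
E
```

```text
scene {'camera_matrix': array([[429.4931,   0.    , 261.6619],
       [  0.    , 429.4931, 184.2819],
       [  0.    ,   0.    ,   1.    ]]), 'world_from_camera': array([[  -0.683 ,   -0.6085,    0.4041, 1043.6057],
       [   0.7304,   -0.5748,    0.369 ,  431.8728],
       [   0.0077,    0.5472,    0.837 , 1216.0327],
       [   0.    ,    0.    ,    0.    ,    1.    ]])}
vice [([233.0, 176.0, 318.0, 240.0], 0.74), ([259.0, 244.0, 292.0, 285.0], 0.69)]
jaw_knob [([249.0, 177.0, 284.0, 210.0], 0.62), ([172.0, 197.0, 202.0, 240.0], 0.3)]
link_center [([321.0, 180.0, 342.0, 202.0], 0.73), ([318.0, 227.0, 347.0, 259.0], 0.59), ([276.0, 181.0, 296.0, 216.0], 0.55), ([243.0, 229.0, 262.0, 245.0], 0.47)]
link_slot [([242.0, 232.0, 266.0, 244.0], 0.7), ([321.0, 227.0, 348.0, 258.0], 0.68), ([277.0, 180.0, 294.0, 215.0], 0.6), ([322.0, 183.0, 342.0, 196.0], 0.58)]
lens [([257.0, 242.0, 290.0, 285.0], 0.66)]
pot [([170.0, 194.0, 202.0, 239.0], 0.62)]
file [([343.0, 246.0, 403.0, 304.0], 0.6)]
batten [([174.0, 121.0, 200.0, 149.0], 0.84)]
top {'camera_matrix': array([[455.5632,   0.    , 257
[... 793 characters left out ...]
96.0, 191.0, 140.0], 0.84)]
pot [([285.0, 122.0, 306.0, 151.0], 0.94), ([240.0, 196.0, 279.0, 226.0], 0.44)]
file [([132.0, 183.0, 150.0, 264.0], 0.84)]
batten [([366.0, 194.0, 389.0, 229.0], 0.82)]
{'t': 0.9, 'qpos': array([-1.138 ,  0.4231,  1.6299, -0.    ,  1.0886, -0.019 ]), 'qvel': array([-0.0002,  0.0017, -0.0004,  0.0005, -0.0009, -0.    ]), 'joint_torque': array([  0.0007, -54.4561, -27.4044,   0.0645,   0.0168,  -0.    ]), 'ee_pos': array([ 272.8744, -562.2552,  222.6772]), 'orientation': array([-3.0618, -0.7037,  0.    ]), 'ft_force': array([ 0.2435, -0.0323, -0.3834]), 'moment': array([-0.0056,  0.0285,  0.0073]), 'grasp_force': 0.0, 'width': 87.85103808485006} 18.700000000000003
```

Run:
```python
import cv2
a=cv2.imread('pics/scene0.png')[105:315,150:420];b=cv2.imread('pics/top0.png')[85:275,120:400]
cv2.imwrite('pics/s1.png',cv2.resize(a,None,fx=2.85,fy=2.85,interpolation=2));cv2.imwrite('pics/t1.png',cv2.resize(b,None,fx=2.85,fy=2.85,interpolation=2))
```

```text
(no output)
```

View pics/s1.png

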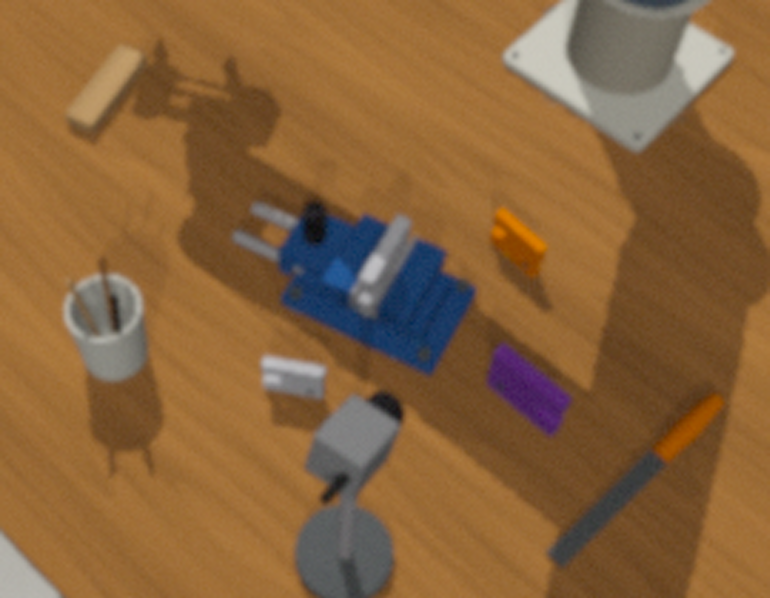

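View pics/t1.png

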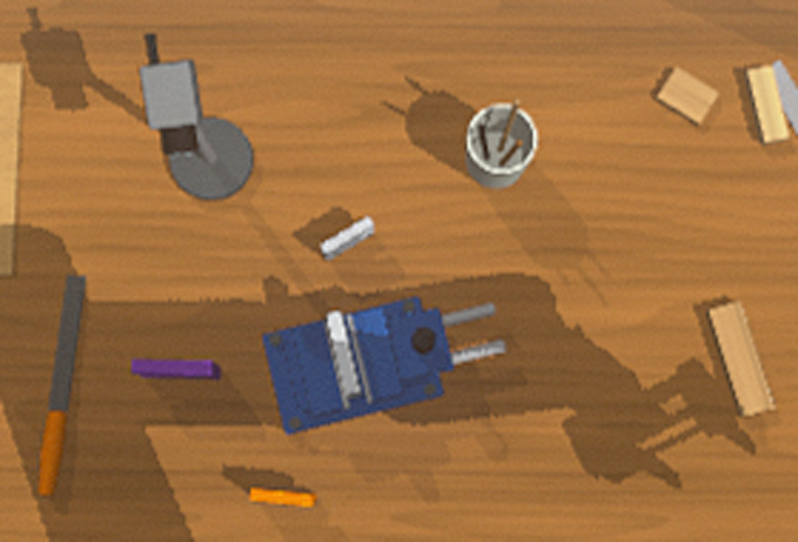

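Scene: the vice is centred near (375,280), with the knob at (315,222) and the silver link at (383,265). The inspection camera is at (355,440), the small silver look-alike at (293,377), and the pot at (107,325). Top: the knob is at (424,341), the link at (343,360), the camera at (175,100), and the pot at (500,140). Next I'll zoom in to pick points precisely.

Run:
```python
import cv2,numpy as np
s=cv2.imread('pics/scene0.png');t=cv2.imread('pics/top0.png')
def crop(im,x,y,w,h,k):
    c=cv2.resize(im[y:y+h,x:x+w],None,fx=k,fy=k,interpolation=cv2.INTER_CUBIC)
    for i in range(0,w,10):
        cv2.line(c,(i*k,0),(i*k,6 if i%50 else 14),(0,255,255),1); cv2.putText(c,str(x+i),(i*k,20),0,.3,(0,255,255),1)
    for i in range(0,h,10):
        cv2.line(c,(0,i*k),(6,i*k),(0,255,255),1); cv2.putText(c,str(y+i),(8,i*k+4),0,.3,(0,255,255),1)
    return c
cv2.imwrite('pics/v2.png',np.hstack([crop(s,242,170,50,75,8),crop(t,230,185,50,75,8)]))
cv2.imwrite('pics/c2.png',np.hstack([crop(s,250,238,50,60,8),crop(t,160,92,50,60,8)]))
```

```text
(no output)
```

View pics/v2.png

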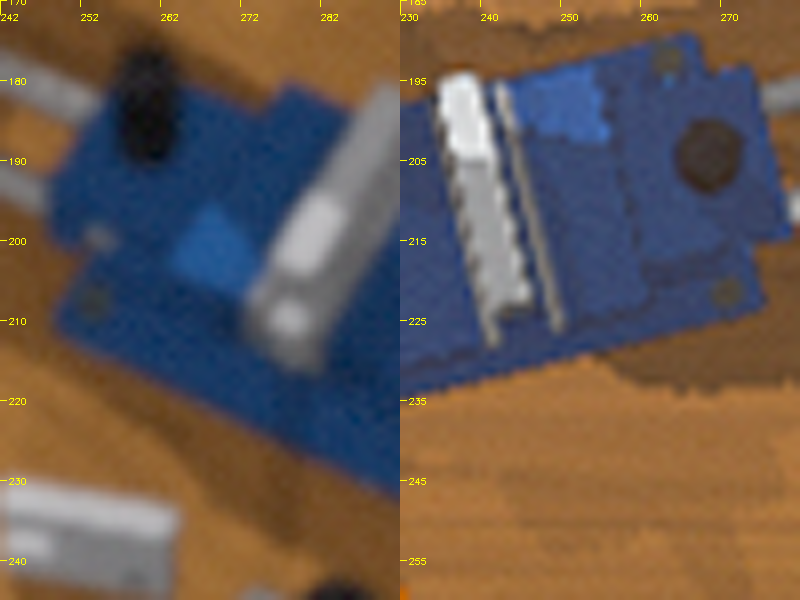

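View pics/c2.png

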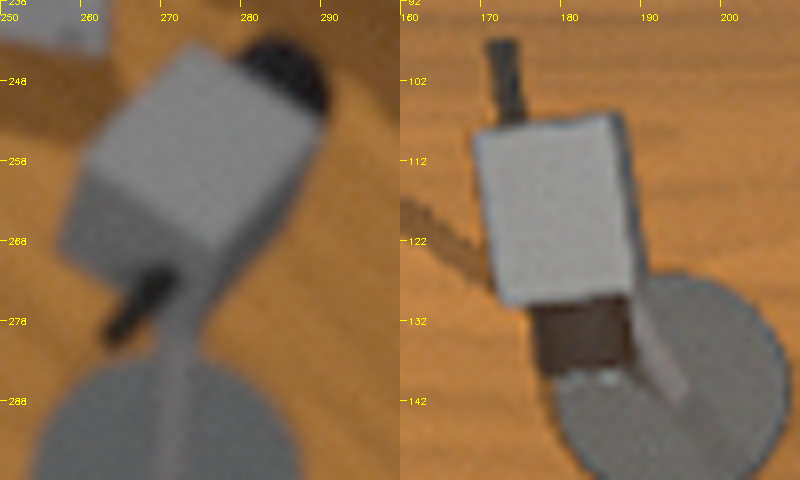

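The zooms give usable corners, which I convert from zoomed to image pixels in the code. In the top view the knob's top is at (268.5,204.4) px and the link's top face runs from (237,194) to (244,223). The inspection camera's box corners are clear in both views, and its lens tube points toward -x. Next I'll fit the poses.

```bash
cat > h.py <<'E'
from workcell import ctrl
import numpy as np,cv2
from scipy.optimize import least_squares
from scipy.spatial.transform import Rotation as R
C={n:ctrl.camera_info(n) for n in("scene","top")}
def proj(n,P):
    K=np.array(C[n]["camera_matrix"]);W=np.linalg.inv(np.array(C[n]["world_from_camera"]))
    p=np.atleast_2d(P)@W[:3,:3].T+W[:3,3]; p=p*[1,-1,-1]; q=p@K.T
    return q[:,:2]/q[:,2:]
def Rlens(yaw,pitch): # lens axes; looks along -x and down
    return R.from_euler('ZY',[yaw,-pitch]).as_matrix()
def wire(im,n,P,edges,col,k=1,off=(0,0)):
    q=(proj(n,P)+.5-np.array(off))*k
    for a,b in edges: cv2.line(im,tuple(int(v) for v in q[a]),tuple(int(v) for v in q[b]),col,1,cv2.LINE_AA)
def box(c,h): return np.array([[c[0]+sx*h[0],c[1]+sy*h[1],c[2]+sz*h[2]] for sx in(-1,1) for sy in(-1,1) for sz in(-1,1)],float)
BE=[(a,b) for a in range(8) for b in range(a+1,8) if bin(a^b).count('1')==1]
E
cat > fit.py <<'E'
from h import *
o=lambda x,y,X,Y:(x+X/8-.44,y+Y/8-.44)
vs=lambda X,Y:o(242,170,X,Y); vt=lambda X,Y:o(230,185,X-400,Y)
cs=lambda X,Y:o(250,238,X,Y); ct=lambda X,Y:o(160,92,X-400,Y)
# vice params: x,y,yaw,j, link dx,dy
def vm(p):
    x,y,a,j,dx,dy=p; M=R.from_euler('z',a).as_matrix()
    L=[[sx*45+dx,sy*8+dy,125] for sx,sy in((1,1),(1,-1),(-1,-1),(-1,1))]
    pts=[[0,-85-j,125]]+L+[[50,-9-j,80],[-50,-9-j,80]]
    return np.array(pts)@M.T+[x,y,0]
tob=[vt(708,155),vt(438,78),vt(475,72),vt(530,300),vt(492,310),vt(502,82),vt(560,330)]
def fv(p):
    P=vm(p); return np.r_[(proj("top",P)-tob).ravel(),(proj("scene",P[:1])-[vs(150,70)]).ravel(),(p[3]-2)/4,p[4]/20,(p[5]+p[3]/2)/1]
r=least_squares(fv,[400,0,.2,2,0,0],loss='soft_l1');pv=r.x
print("vice x y yaw j dx dy",np.round(pv,3));print(np.round(r.fun[:16],1))
P=vm(pv);print("knob",P[0],"link",P[1:5].mean(0))
def cm(p):
    x,y,yaw,pi,L=p; M=Rlens(yaw,pi)
    q=np.array([[L,25,23],[L,-25,23],[L+62,25,23],[L+62,-25,23],[L+62,-25,-23]])
    return q@M.T+[x,y,260]
so=[cs(325,122),cs(193,40),cs(210,248),cs(85,155),cs(60,250)];to=[ct(505,303),ct(630,295),ct(475,135),ct(612,115)]
def fc(p):
    P=cm(p); return np.r_[(proj("scene",P)-so).ravel(),(proj("top",P[:4])-to).ravel(),(p[4]-25)/10]
r=least_squares(fc,[560,200,0,.3,25],loss='soft_l1');pc=r.x
print("lens x y yaw pitch L",np.round(pc,3));print(np.round(r.fun,1))
if __name__=="__main__":
    out=[]
    for n,a,b in(("scene",(242,170),(250,238)),("top",(225,185),(160,92))):
        im=cv2.imread(f'pics/{n}0.png');row=[]
        for off in(a,b):
            k=8;c=cv2.resize(im[off[1]:off[1]+37*2-8,off[0]:off[0]+50],None,fx=k,fy=k,interpolation=2)
            x,y,al,j,dx,dy=pv;M=R.from_euler('z',al).as_matrix();T=lambda Q:Q@M.T+[x,y,0]
            wire(c,n,T(box([dx,dy,87.5],[45,8,37.5])),BE,(0,255,0),k,off)
            wire(c,n,T(box([0,-29.5-j,65],[50,20.5,15])),BE,(255,255,0),k,off)
            g=np.linspace(0,2*np.pi,25);E=[(i,i+1) for i in range(24)]
            for z in(70,125): wire(c,n,T(np.c_[13*np.cos(g),-85-j+13*np.sin(g),0*g+z]),E,(0,0,255),k,off)
            M2=Rlens(pc[2],pc[3]);T2=lambda Q:Q@M2.T+[pc[0],pc[1],260]
            wire(c,n,T2(box([pc[4]+31,0,0],[31,25,23])),BE,(0,255,0),k,off)
            for xx in(0,pc[4]): wire(c,n,T2(np.c_[0*g+xx,15*np.cos(g),15*np.sin(g)]),E,(0,0,255),k,off)
            row.append(c)
        out.append(np.hstack(row))
    im=np.vstack(out);s=min(800/im.shape[1],600/im.shape[0]);cv2.imwrite('pics/fit.png',np.hstack([cv2.resize(o,(400*2//2,264),interpolation=3) if 0 else cv2.resize(o,None,fx=.5,fy=.5,interpolation=3) for o in out]) if 0 else cv2.resize(im,None,fx=s,fy=s,interpolation=3))
E
python3 fit.py
```

```text
vice x y yaw j dx dy [ 4.82472e+02  2.05470e+01  2.38000e-01  5.18900e+00  6.20600e+00
 -2.26700e+00]
[ 0.4 -0.3  0.2  0.4  0.6 -0.   0.3 -0.2 -0.  -0.3 -0.8  0.5 -1.   0.
 -0.   0. ]
knob [503.74827905 -67.09694782 125.        ] link [489.03749219  19.80823624 125.        ]
lens x y yaw pitch L [ 5.73924e+02  1.97626e+02 -2.00000e-03 -4.27000e-01  3.86940e+01]
[ 24.9 -10.3  25.7 -12.7  23.3  -6.1  23.6  -7.5  30.8 -17.5  -5.8  28.1
  -3.7  29.3   0.5  31.8   0.6  34.4   1.4]
```

View pics/fit.png

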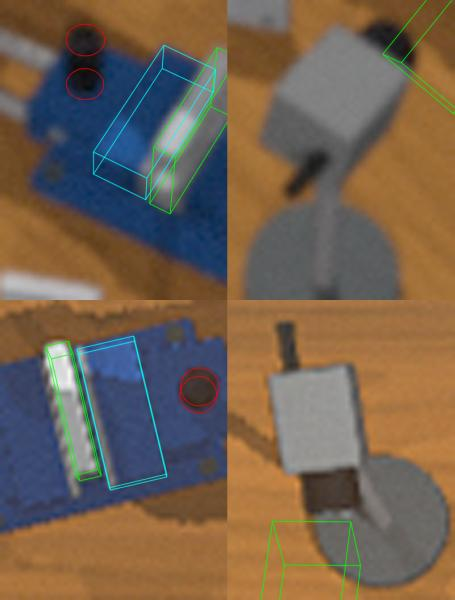

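The vice, link and knob wireframes match. The lens fit got stuck in a local minimum, so I'll restart it.

```bash
sed -i "s/least_squares(fc,\[560,200,0,.3,25\],loss='soft_l1')/least_squares(fc,least_squares(fc,[690,180,.05,.3,25],x_scale=[100,100,.3,.3,20]).x,loss='soft_l1',x_scale=[100,100,.3,.3,20])/" fit.py
python3 fit.py
```

```text
vice x y yaw j dx dy [ 4.82472e+02  2.05470e+01  2.38000e-01  5.18900e+00  6.20600e+00
 -2.26700e+00]
[ 0.4 -0.3  0.2  0.4  0.6 -0.   0.3 -0.2 -0.  -0.3 -0.8  0.5 -1.   0.
 -0.   0. ]
knob [503.74827905 -67.09694782 125.        ] link [489.03749219  19.80823624 125.        ]
lens x y yaw pitch L [6.74736e+02 1.78282e+02 1.26000e-01 3.50000e-01 2.84300e+01]
[ 1.   0.5 -0.1 -0.7  1.5  0.4 -1.  -0.2 -1.9  0.5 -0.7  1.1  1.5  0.
 -0.4 -0.3  0.5  0.1  0.3]
```

View pics/fit.png

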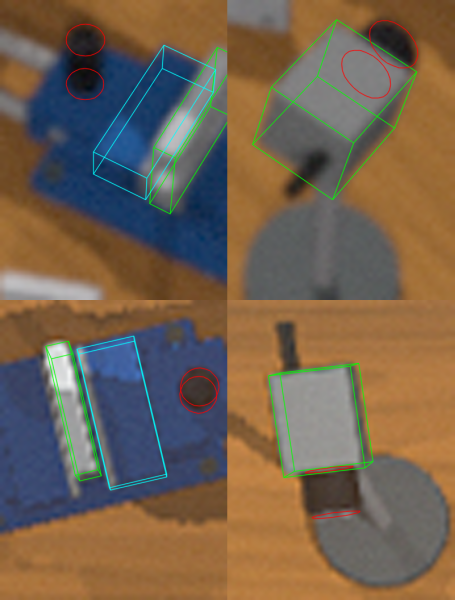

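```bash
cat > fit2.py <<'E'
from fit import *
def cm2(p,hw,hh):
    x,y,yaw,pi,L,dz=p; M=Rlens(yaw,pi)
    q=np.array([[L,hw,hh],[L,-hw,hh],[L+62,hw,hh],[L+62,-hw,hh],[L+62,-hw,-hh]])+[0,0,dz]
    return q@M.T+[x,y,260]
# tube front rim: top-view silhouette end line (row) at ct(588,373); scene rim right-bottom & top extremes
def f2(p,hw,hh,full=False):
    P=cm2(p[:6],hw,hh); M=Rlens(p[2],p[3]); g=np.linspace(0,2*np.pi,73)
    rim=np.c_[0*g,p[6]*np.cos(g),p[6]*np.sin(g)]@M.T+[p[0],p[1],260]
    rt=proj("top",rim);rs=proj("scene",rim)
    e=[rt[:,1].max()-ct(590,376)[1], rt[:,0].min()-ct(543,0)[0], rt[:,0].max()-ct(634,0)[0], rs[:,0].max()-cs(331,0)[0], rs[:,1].min()-cs(0,35)[1]]
    return np.r_[(proj("scene",P)-so).ravel(),(proj("top",P[:4])-to).ravel(),e,p[5]/1]
for hw,hh in((25,23),(23,25)):
    r=least_squares(f2,[674,178,.12,.35,28,0,15],args=(hw,hh),x_scale=[100,100,.3,.3,20,1,10],loss='soft_l1')
    print(hw,r.cost,np.round(r.x,3),np.round(r.fun,1))
E
python3 fit2.py | tail -8
```

```text
[ 1.   0.5 -0.1 -0.7  1.5  0.4 -1.  -0.2 -1.9  0.5 -0.7  1.1  1.5  0.
 -0.4 -0.3  0.5  0.1  0.3]
25 5.476995323212224 [6.77365e+02 1.78565e+02 1.26000e-01 3.60000e-01 2.61660e+01 1.24000e-01
 1.62280e+01] [ 0.9  0.7 -0.1 -0.6  1.5  0.4 -1.  -0.3 -2.1  0.5 -0.7  1.1  1.5 -0.
 -0.4 -0.3  0.5  0.1  0.2  0.2  0.2  0.3  0.4  0.1]
23 3.562129100500995 [6.77115e+02 1.78845e+02 1.17000e-01 3.40000e-01 2.63460e+01 9.30000e-02
 1.61710e+01] [ 0.3 -0.   0.7 -0.5  0.5 -0.1 -0.5  0.1 -1.7  1.7 -0.1  0.8  0.7  0.
  0.4 -0.6 -0.1  0.1  0.2  0.1  0.1  0.4  0.5  0.1]
```

```bash
cat >> h.py <<'E'
def go(pos,Rm):
    o=ctrl.get_obs();R0=R.from_rotvec(o["orientation"]);R1=R.from_matrix(Rm)
    print("trans",np.round(R0.inv().apply(np.array(pos)-o["ee_pos"]),1),"ang",np.round((R0.inv()*R1).as_rotvec(),3),"t",o["t"],"F",np.round(o["ft_force"],1))
def down(yaw): # tool x at heading yaw, z down
    return R.from_euler('z',yaw).as_matrix()@np.diag([1,-1,-1])
E
python3 -c "
from h import *
go([503.7,-67.1,200],down(.238))"
```

```text
trans [ 423.8 -344.7   22.7] ang [-0.     0.     0.214] t 0.9 F [ 0.2 -0.  -0.4]
```

```bash
python3 -m creep '[{"translation":[48,-39,0],"angular":[0,0,0.03],"jaw":0.8},{"translation":[96,-78,0],"angular":[0,0,0.06],"jaw":0.8},{"translation":[144,-117,0],"angular":[0,0,0.09],"jaw":0.8},{"translation":[192,-156,0],"angular":[0,0,0.12],"jaw":0.8},{"translation":[240,-195,0],"angular":[0,0,0.15],"jaw":0.8},{"translation":[288,-234,0],"angular":[0,0,0.18],"jaw":0.8},{"translation":[336,-273,10],"angular":[0,0,0.214],"jaw":0.8},{"translation":[384,-312,20],"angular":[0,0,0.214],"jaw":0.8}]'; python3 -c "
from h import *
go([503.7,-67.1,140],down(.238))"
```

```text
t: 1.9
ee_pos: [482.9, -112.4, 203.0]
orientation: [3.119, 0.372, 0.002]
ft_force: [0.6, 0.0, -0.3]
width: 70.0
grasp_force: 0.0
trans [ 30.7 -39.2  63. ] ang [ 0.001 -0.001 -0.001] t 1.9 F [ 0.6  0.  -0.3]
```

```bash
python3 -m creep '[{"translation":[31,-39,15],"angular":[0,0,0],"jaw":0.8},{"translation":[31,-39,30],"angular":[0,0,0],"jaw":0.8},{"translation":[31,-39,60],"angular":[0,0,0],"jaw":0.8},{"translation":[31,-39,90],"angular":[0,0,0],"jaw":0.8},{"translation":[31,-39,115],"angular":[0,0,0],"jaw":0.8},{"translation":[31,-39,115],"angular":[0,0,0],"jaw":0.5},{"translation":[31,-39,115],"angular":[0,0,0],"jaw":0.3},{"translation":[31,-39,115],"angular":[0,0,0],"jaw":0.2}]'; python3 -m creep '[{"translation":[0,0,0],"angular":[0,0,0],"jaw":0},{"translation":[0,0,0],"angular":[0,0,0],"jaw":0},{"translation":[0,0,0],"angular":[0,0,0],"jaw":0},{"translation":[0,0,0],"angular":[0,0,0],"jaw":0},{"translation":[0,0,0],"angular":[0,0,0],"jaw":0},{"translation":[0,0,0],"angular":[0,0,0],"jaw":0},{"translation":[0,0,0],"angular":[0,0,0],"jaw":0},{"translation":[0,0,0],"angular":[0,0,0],"jaw":0}]'
```

```text
t: 2.9
ee_pos: [503.7, -69.4, 88.8]
orientation: [3.119, 0.372, 0.003]
ft_force: [0.7, -0.5, 0.6]
width: 43.6
grasp_force: 0.0
t: 3.9
ee_pos: [503.2, -68.9, 88.3]
orientation: [3.119, 0.373, 0.001]
ft_force: [-1.8, 0.6, 6.6]
width: 25.7
grasp_force: 30.0
```

```bash
python3 -m creep '[{"translation":[0,4,0],"angular":[0,0,0],"jaw":0},{"translation":[0,9,0],"angular":[0,0,0],"jaw":0},{"translation":[0,14,0],"angular":[0,0,0],"jaw":0},{"translation":[0,19,0],"angular":[0,0,0],"jaw":0},{"translation":[0,24,0],"angular":[0,0,0],"jaw":0},{"translation":[0,29,0],"angular":[0,0,0],"jaw":0},{"translation":[0,33,0],"angular":[0,0,0],"jaw":0},{"translation":[0,34,0],"angular":[0,0,0],"jaw":0}]'; python3 -m creep '[{"translation":[0,0.5,0],"angular":[0,0,0],"jaw":0},{"translation":[0,1,0],"angular":[0,0,0],"jaw":0},{"translation":[0,1.5,0],"angular":[0,0,0],"jaw":0},{"translation":[0,2,0],"angular":[0,0,0],"jaw":0},{"translation":[0,2,0],"angular":[0,0,0],"jaw":0},{"translation":[0,2.5,0],"angular":[0,0,0],"jaw":0},{"translation":[0,2.5,0],"angular":[0,0,0],"jaw":0},{"translation":[0,2.5,0],"angular":[0,0,0],"jaw":0}]'
```

```text
t: 4.9
ee_pos: [511.7, -101.9, 88.3]
orientation: [-3.119, -0.372, -0.002]
ft_force: [1.1, 3.5, 5.2]
width: 25.6
grasp_force: 30.0
t: 5.9
ee_pos: [512.1, -103.3, 88.3]
orientation: [-3.118, -0.372, -0.002]
ft_force: [0.7, 9.1, 5.8]
width: 25.4
grasp_force: 30.0
```

```bash
python3 -m creep '[{"translation":[0,0.5,0],"angular":[0,0,0],"jaw":0},{"translation":[0,1,0],"angular":[0,0,0],"jaw":0},{"translation":[0,1.5,0],"angular":[0,0,0],"jaw":0},{"translation":[0,2,0],"angular":[0,0,0],"jaw":0},{"translation":[0,2,0],"angular":[0,0,0],"jaw":0},{"translation":[0,2,0],"angular":[0,0,0],"jaw":0},{"translation":[0,2,0],"angular":[0,0,0],"jaw":0},{"translation":[0,2,0],"angular":[0,0,0],"jaw":0}]'
```

```text
t: 6.9
ee_pos: [512.0, -103.3, 88.2]
orientation: [-3.116, -0.371, -0.0]
ft_force: [0.1, 19.1, 9.4]
width: 25.9
grasp_force: 30.0
```

```bash
python3 -m creep '[{"translation":[0,-1.5,0],"angular":[0,0,0],"jaw":0},{"translation":[0,-2.5,0],"angular":[0,0,0],"jaw":0},{"translation":[0,-2.5,0],"angular":[0,0,0],"jaw":0.4},{"translation":[0,-2.5,0],"angular":[0,0,0],"jaw":0.5},{"translation":[0,-2.5,0],"angular":[0,0,0],"jaw":0.5},{"translation":[0,-2.5,-20],"angular":[0,0,0],"jaw":0.5},{"translation":[0,-2.5,-70],"angular":[0,0,0],"jaw":0.5},{"translation":[0,-2.5,-110],"angular":[0,0,0],"jaw":0.5}]'; python3 -m creep '[{"translation":[0,60,-30],"angular":[0,0,0],"jaw":0.5},{"translation":[0,110,-60],"angular":[0,0,0],"jaw":0.5},{"translation":[0,160,-60],"angular":[0,0,0],"jaw":0.5},{"translation":[0,210,-60],"angular":[0,0,0],"jaw":0.5},{"translation":[-40,240,-60],"angular":[0,0,0],"jaw":0.5},{"translation":[-80,240,-60],"angular":[0,0,0],"jaw":0.5},{"translation":[-80,240,-60],"angular":[0,0,0],"jaw":0.5},{"translation":[-80,240,-60],"angular":[0,0,0],"jaw":0.5}]'
cat > ov.py <<'E'
from h import *
import sys
def show(fn,models,ws,k=8):
    out=[]
    for n,off in ws:
        im=ctrl.get_image(n)[:,:,::-1]; cv2.imwrite(f"{fn[:-4]}_{n}.png",im)
        c=cv2.resize(im[off[1]:off[1]+70,off[0]:off[0]+50],None,fx=k,fy=k,interpolation=2)
        for P,E,col in models: wire(c,n,P,E,col,k,off)
        out.append(c)
    cv2.imwrite(fn,np.hstack(out))
g=np.linspace(0,2*np.pi,25);CE=[(i,i+1) for i in range(24)]
E
python3 - <<'E'
from ov import *
M=R.from_euler('z',.238).as_matrix();T=lambda Q:Q@M.T+[482.5,20.5,0];j=40
show('pics/open.png',[(T(box([6.2,-2.3,87.5],[45,8,37.5])),BE,(0,255,0)),(T(box([0,-29.5-j,65],[50,20.5,15])),BE,(255,255,0)),(T(np.c_[13*np.cos(g),-85-j+13*np.sin(g),0*g+125]),CE,(0,0,255))],[("scene",(242,165)),("top",(230,180))])
o=ctrl.get_obs();print(o["t"],o["ee_pos"])
E
```

```text
t: 7.9
ee_pos: [511.4, -104.1, 199.0]
orientation: [3.119, 0.372, -0.0]
ft_force: [0.5, -0.9, 0.0]
width: 44.0
grasp_force: 0.0
t: 8.9
ee_pos: [490.6, -356.1, 257.8]
orientation: [3.119, 0.372, 0.001]
ft_force: [-0.3, 0.1, 0.1]
width: 44.2
grasp_force: 0.0
9.0 [ 491.13831557 -355.72669925  257.78905153]
```

View pics/open.png

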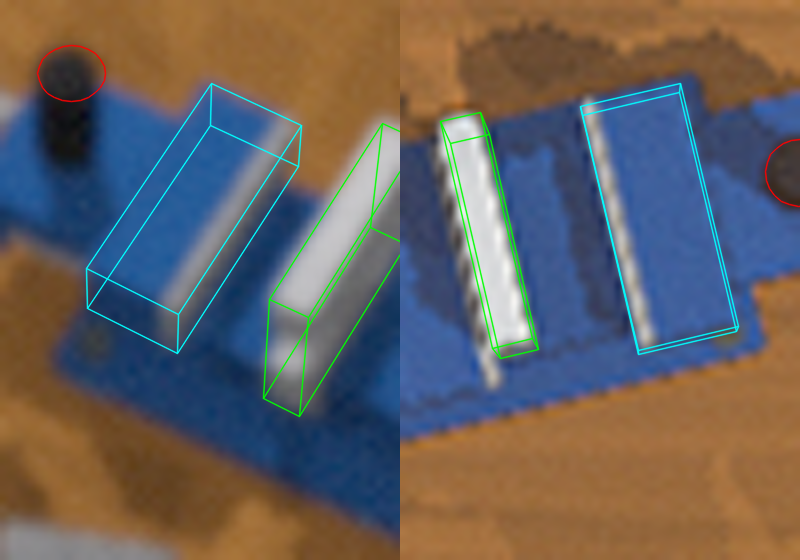

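The picture shows the vice open: the 40 mm jaw outline and the knob circle both match. The link stands free where it was fitted. Next I'll grasp it.

```bash
python3 -c "
from h import *
go([488.8,19,88],down(.238))"
```

```text
trans [  86.2 -364.7  169.7] ang [ 0.    -0.     0.001] t 9.0 F [-0.2 -0.1 -0.3]
```

```bash
python3 -m creep '[{"translation":[14,-60,0],"angular":[0,0,0],"jaw":0.5},{"translation":[28,-120,0],"angular":[0,0,0],"jaw":0.5},{"translation":[42,-180,0],"angular":[0,0,0],"jaw":0.5},{"translation":[56,-240,10],"angular":[0,0,0],"jaw":0.5},{"translation":[70,-300,30],"angular":[0,0,0],"jaw":0.5},{"translation":[80,-340,60],"angular":[0,0,0],"jaw":0.5},{"translation":[86,-365,80],"angular":[0,0,0],"jaw":0.5},{"translation":[86,-365,90],"angular":[0,0,0],"jaw":0.5}]';python3 -c "
from h import *
go([488.8,19,88],down(.238))"
```

```text
t: 10.0
ee_pos: [487.7, 21.1, 166.8]
orientation: [-3.118, -0.379, 0.002]
ft_force: [0.2, 0.1, 0.2]
width: 43.7
grasp_force: 0.0
trans [ 0.7  2.3 78.8] ang [-0.     0.001  0.004] t 10.0 F [0.2 0.1 0.2]
```

```bash
python3 -m creep '[{"translation":[0,0,20],"angular":[0,0,0],"jaw":0.5},{"translation":[0,0,45],"angular":[0,0,0],"jaw":0.5},{"translation":[0,0,65],"angular":[0,0,0],"jaw":0.5},{"translation":[0,0,78],"angular":[0,0,0],"jaw":0.5},{"translation":[0,0,79],"angular":[0,0,0],"jaw":0.5},{"translation":[0,0,79],"angular":[0,0,0],"jaw":0.4},{"translation":[0,0,79],"angular":[0,0,0],"jaw":0.3},{"translation":[0,0,79],"angular":[0,0,0],"jaw":0.25}]';python3 -m creep '[{"translation":[0,0,0],"angular":[0,0,0],"jaw":0.2},{"translation":[0,0,0],"angular":[0,0,0],"jaw":0.15},{"translation":[0,0,0],"angular":[0,0,0],"jaw":0},{"translation":[0,0,0],"angular":[0,0,0],"jaw":0},{"translation":[0,0,0],"angular":[0,0,0],"jaw":0},{"translation":[0,0,0],"angular":[0,0,0],"jaw":0},{"translation":[0,0,0],"angular":[0,0,0],"jaw":0},{"translation":[0,0,0],"angular":[0,0,0],"jaw":0}]';python3 -c "
from h import *
go([488.8,19,88],down(.238))"
```

```text
t: 11.0
ee_pos: [488.2, 18.9, 89.3]
orientation: [3.119, 0.373, 0.002]
ft_force: [-0.4, 1.0, 0.4]
width: 22.4
grasp_force: 0.0
t: 12.0
ee_pos: [488.0, 18.9, 88.9]
orientation: [3.119, 0.373, 0.0]
ft_force: [-1.7, 0.3, 6.2]
width: 15.7
grasp_force: 30.0
trans [0.8 0.1 0.9] ang [ 0. -0. -0.] t 12.0 F [-1.7  0.3  6.2]
```

```bash
python3 -m creep '[{"translation":[0,0,-5],"angular":[0,0,0],"jaw":0},{"translation":[0,0,-15],"angular":[0,0,0],"jaw":0},{"translation":[0,0,-35],"angular":[0,0,0],"jaw":0},{"translation":[0,0,-60],"angular":[0,0,0],"jaw":0},{"translation":[0,0,-90],"angular":[0,0,0],"jaw":0},{"translation":[0,0,-115],"angular":[0,0,0],"jaw":0},{"translation":[0,0,-130],"angular":[0,0,0],"jaw":0},{"translation":[0,0,-132],"angular":[0,0,0],"jaw":0}]';python3 - <<'E'
from h import *
yaw,p=.12,.35; M=Rlens(yaw,p); Lc=np.array([677.2,178.7,260])
Rt=M@np.diag([1,-1,-1])
for d in(145,115):
    c=Lc-d*M[:,0]; go(c-Rt@[1,0,1.4],Rt)
E
```

```text
t: 13.0
ee_pos: [488.2, 18.9, 221.6]
orientation: [3.119, 0.373, 0.003]
ft_force: [0.3, 0.3, -2.8]
width: 16.1
grasp_force: 30.0
trans [  84.7 -126.9   10.4] ang [-0.02   0.348  0.117] t 13.0 F [ 0.3  0.3 -2.8]
trans [ 112.7 -123.6    0.2] ang [-0.02   0.348  0.117] t 13.0 F [ 0.3  0.3 -2.8]
```

```bash
python3 -m creep '[{"translation":[12,-20,2],"angular":[0,0.05,0.02],"jaw":0},{"translation":[26,-40,4],"angular":[-0.005,0.11,0.04],"jaw":0},{"translation":[42,-65,6],"angular":[-0.01,0.18,0.06],"jaw":0},{"translation":[58,-90,8],"angular":[-0.015,0.25,0.08],"jaw":0},{"translation":[74,-110,9],"angular":[-0.02,0.31,0.1],"jaw":0},{"translation":[82,-122,10],"angular":[-0.02,0.34,0.115],"jaw":0},{"translation":[85,-127,10],"angular":[-0.02,0.348,0.117],"jaw":0},{"translation":[85,-127,10],"angular":[-0.02,0.348,0.117],"jaw":0}]';python3 - <<'E'
from ov import *
yaw,p=.12,.35; M=Rlens(yaw,p); Lc=np.array([677.2,178.7,260]);Rt=M@np.diag([1,-1,-1])
go(Lc-115*M[:,0]-Rt@[1,0,1.4],Rt)
o=ctrl.get_obs();Ra=R.from_rotvec(o["orientation"]).as_matrix()
T=lambda Q:Q*[1,-1,-1]@Ra.T+o["ee_pos"]+Ra@[1,0,1.4]
T2=lambda Q:Q@M.T+Lc
show('pics/hold.png',[(T(box([0,0,0],[45,8,37.5])),BE,(0,255,0)),(T2(box([26.3+31,0,0],[31,23,25])),BE,(255,255,0)),(T2(np.c_[0*g,16.2*np.cos(g),16.2*np.sin(g)]),CE,(0,0,255))],[("scene",(254,220)),("top",(162,95))])
E
```

```text
t: 14.0
ee_pos: [540.0, 162.3, 210.0]
orientation: [-3.069, -0.185, -0.537]
ft_force: [-0.3, 0.3, -1.9]
width: 15.7
grasp_force: 30.0
trans [30.9  0.2 -1.1] ang [-0.     0.003  0.   ] t 14.0 F [-0.3  0.3 -1.9]
```

View pics/hold.png

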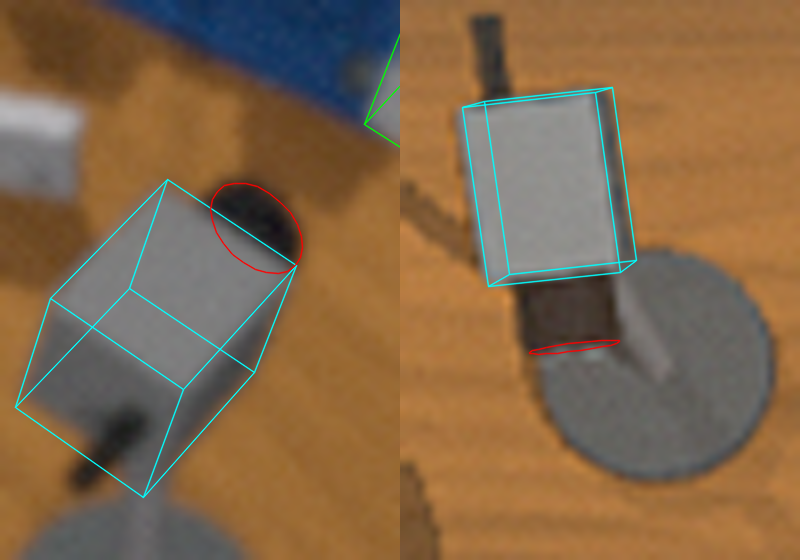

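The picture shows the box model too tall in the scene view: its back-bottom edge is at about y=385 and the wire is at 407. In the top view it's also slightly too wide. The held link is outside the crop. I'll refine the lens pose by aligning edges automatically.

```bash
cat > edge.py <<'E'
from h import *
from scipy.optimize import differential_evolution,minimize
from scipy.ndimage import map_coordinates
G={}
for n in("scene","top"):
    im=np.mean([cv2.imread(f'pics/{f}').astype(float) for f in(f'{n}0.png',f'hold_{n}.png')],0)
    im=cv2.GaussianBlur(im,(0,0),.8); G[n]=[(np.gradient(im[:,:,c],axis=1),np.gradient(im[:,:,c],axis=0)) for c in range(3)]
s=np.linspace(.06,.94,25)[:,None]
def seg(n,a,b):
    q=proj(n,a+(b-a)*s); d=q[-1]-q[0]; nn=np.array([-d[1],d[0]])/np.linalg.norm(d)
    return samp(n,q,np.tile(nn,(len(q),1)))
def samp(n,q,nn):
    v=0
    for gx,gy in G[n]:
        v=v+np.abs(map_coordinates(gx,[q[:,1],q[:,0]],order=1)*nn[:,0]+map_coordinates(gy,[q[:,1],q[:,0]],order=1)*nn[:,1])
    return np.sqrt(np.minimum(v,60)).mean()
def score(p,dims=None):
    x,y,yaw,pi,L,r=p[:6]; l,w,h=dims if dims is not None else p[6:9]
    M=Rlens(yaw,pi);T=lambda Q:np.array(Q)@M.T+[x,y,260]
    V=lambda i,j,k:T([L+i*l,j*w/2,k*h/2])
    e=lambda n,a,b:seg(n,V(*a),V(*b))
    t=0
    for n in("scene","top"):
        for a,b in(((0,1,1),(0,-1,1)),((1,1,1),(1,-1,1)),((0,1,1),(1,1,1)),((0,-1,1),(1,-1,1))): t+=e(n,a,b)
    for a,b in(((1,-1,1),(1,-1,-1)),((1,-1,-1),(1,1,-1)),((1,1,1),(1,1,-1)),((0,1,1),(0,1,-1)),((0,1,-1),(1,1,-1))): t+=.7*e("scene",a,b)
    # tube: top view silhouettes sides + front rim top
    t+=seg("top",T([0,r,0]),T([L*.9,r,0]))+seg("top",T([0,-r,0]),T([L*.9,-r,0]))
    for n,lo,hi in(("top",.35,2.8),("scene",-.6,1.9)):
        a=np.linspace(lo,hi,25);f=lambda rr:proj(n,T(np.c_[0*a,rr*np.cos(a),rr*np.sin(a)]))
        q=f(r);nn=f(r+1)-q; d=np.gradient(q,axis=0);nn=np.c_[-d[:,1],d[:,0]];nn/=np.linalg.norm(nn,axis=1)[:,None]
        t+=samp(n,q,nn)
    return -t
B=[(664,690),(168,190),(.02,.22),(.15,.45),(15,40),(12,20)]
for d in((62,50,46),(62,46,50),None):
    b=B+([] if d else [(52,70),(38,56),(36,56)])
    r=differential_evolution(score,b,args=(d,),seed=1,popsize=12,maxiter=150,tol=1e-5)
    print(d,round(-r.fun,2),np.round(r.x,3))
E
time python3 edge.py
```

```text
(62, 50, 46) 98.31 [6.7830e+02 1.7879e+02 1.4300e-01 3.7400e-01 2.6209e+01 1.6990e+01]
(62, 46, 50) 98.72 [6.77913e+02 1.78832e+02 1.40000e-01 3.47000e-01 2.58280e+01 1.69020e+01]
None 100.43 [6.78488e+02 1.78915e+02 1.41000e-01 3.96000e-01 2.65570e+01 1.69650e+01
 6.18330e+01 4.74780e+01 4.15900e+01]
real	0m37.635s
user	0m39.341s
sys	0m0.092s
```

Run:
```python
from h import *
M=Rlens(.141,.375); Lc=np.array([678.2,178.8,260]);Rt=M@np.diag([1,-1,-1])
go(Lc-115*M[:,0]-Rt@[1,0,1.4],Rt)
```

```text
trans [31.5  2.   2.5] ang [ 0.007  0.028 -0.02 ] t 14.1 F [-0.7  0.4 -2.2]
```

```bash
python3 -m creep '[{"translation":[5,0.5,0.5],"angular":[0.001,0.005,-0.004],"jaw":0},{"translation":[12,1,1],"angular":[0.003,0.01,-0.008],"jaw":0},{"translation":[19,1.5,1.5],"angular":[0.005,0.02,-0.014],"jaw":0},{"translation":[26,2,2],"angular":[0.007,0.028,-0.02],"jaw":0},{"translation":[30,2,2.5],"angular":[0.007,0.028,-0.02],"jaw":0},{"translation":[31.5,2,2.5],"angular":[0.007,0.028,-0.02],"jaw":0},{"translation":[31.5,2,2.5],"angular":[0.007,0.028,-0.02],"jaw":0},{"translation":[31.5,2,2.5],"angular":[0.007,0.028,-0.02],"jaw":0}]';sed -i 's/off\[1\]+70,off\[0\]:off\[0\]+50/off[1]+75,off[0]:off[0]+50/' ov.py
python3 - <<'E'
from ov import *
M=Rlens(.141,.375); Lc=np.array([678.2,178.8,260]);Rt=M@np.diag([1,-1,-1])
go(Lc-115*M[:,0]-Rt@[1,0,1.4],Rt)
o=ctrl.get_obs();Ra=R.from_rotvec(o["orientation"]).as_matrix()
T=lambda Q:Q*[1,-1,-1]@Ra.T+o["ee_pos"]+Ra@[1,0,1.4]
T2=lambda Q:Q@M.T+Lc
show('pics/fin.png',[(T(box([0,0,0],[45,8,37.5])),BE,(0,255,0)),(T2(box([26.3+31,0,0],[31,24,22])),BE,(255,255,0)),(T2(np.c_[0*g,17*np.cos(g),17*np.sin(g)]),CE,(0,0,255))],[("scene",(270,195)),("top",(162,105))])
E
```

```text
t: 15.1
ee_pos: [570.8, 164.0, 219.0]
orientation: [-3.053, -0.216, -0.581]
ft_force: [0.7, 0.7, -3.0]
width: 15.5
grasp_force: 30.0
trans [-0.1  0.5  0.2] ang [-0.    -0.001 -0.   ] t 15.1 F [ 0.7  0.7 -3. ]
```

View pics/fin.png

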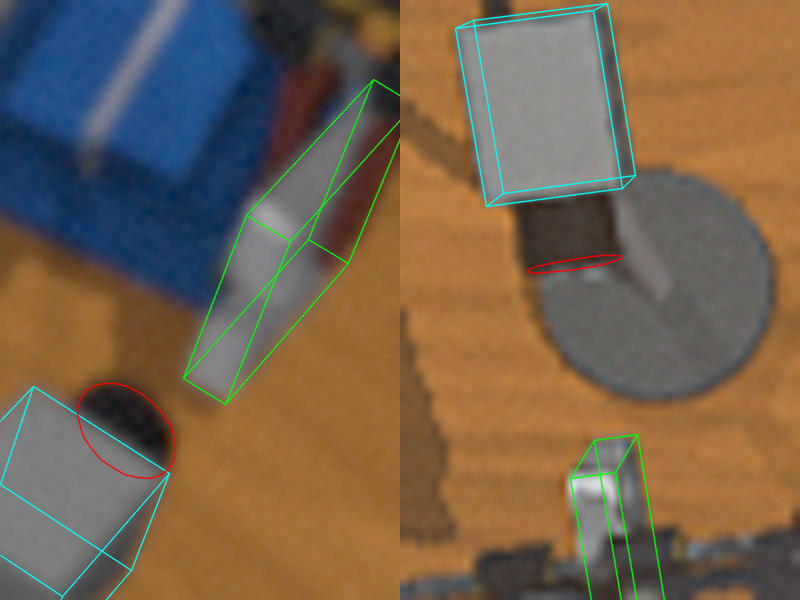

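The link wireframe agrees with the image to about 1 mm in both views, and the slotted end faces the lens. In the top view the tube's rim, at composite (520–618, 265), is roughly 0.6 px to the left of the model. I'll check that numerically from the tube's dark pixels.

Run:
```python
from h import *
im=np.mean([cv2.imread(f'pics/{f}_top.png').astype(float) for f in('fin','hold')],0).max(2)
# per-row tube edges by steepest descent across the tube, subpixel
for v in range(130,138):
    row=cv2.resize(im[v:v+1,172:194],None,fx=10,fy=1,interpolation=2)[0]; row=np.convolve(row,np.ones(9)/9,'same')
    g=np.gradient(row); a=20+np.argmin(g[20:110]); b=110+np.argmax(g[110:200]); print(v,172+(a+.5)/10-.5,172+(b+.5)/10-.5)
for yaw,p,x,y in((.141,.375,678.2,178.8),(.12,.35,677.2,178.7)):
    M=Rlens(yaw,p)
    for d in(3,22): print(yaw,d,proj("top",np.array([[d,17,0],[d,-17,0]])@M.T+[x,y,260]).round(2).tolist())
```

```text
130 175.25 188.35
131 175.65 188.45
132 175.85 188.55
133 175.95 188.65
134 175.95 188.65
135 176.05 189.05
136 176.15 189.55
137 176.25 189.35
0.141 3 [[177.2, 137.29], [189.03, 135.71]]
0.141 22 [[176.07, 130.68], [187.95, 129.1]]
0.12 3 [[177.24, 137.5], [189.09, 136.17]]
0.12 22 [[176.26, 130.86], [188.16, 129.53]]
```

Run:
```python
from h import *
M=Rlens(.132,.37); Lc=np.array([678.2,179.4,260]);Rt=M@np.diag([1,-1,-1])
go(Lc-115*M[:,0]-Rt@[1,0,1.4],Rt)
```

```text
trans [-0.1 -1.1 -0.3] ang [-0.003 -0.006  0.008] t 15.2 F [-0.6 -0.1 -1.3]
```

```bash
python3 -m creep '[{"translation":[0,-0.5,0],"angular":[-0.001,-0.003,0.004],"jaw":0},{"translation":[0,-1,-0.3],"angular":[-0.003,-0.006,0.008],"jaw":0},{"translation":[0,-1,-0.3],"angular":[-0.003,-0.006,0.008],"jaw":0},{"translation":[0,-1,-0.3],"angular":[-0.003,-0.006,0.008],"jaw":0},{"translation":[0,-1,-0.3],"angular":[-0.003,-0.006,0.008],"jaw":0},{"translation":[0,-1,-0.3],"angular":[-0.003,-0.006,0.008],"jaw":0},{"translation":[0,-1,-0.3],"angular":[-0.003,-0.006,0.008],"jaw":0},{"translation":[0,-1,-0.3],"angular":[-0.003,-0.006,0.008],"jaw":0}]'; python3 -c "
from workcell import ctrl
print(ctrl.close_job())"
```

```text
t: 16.2
ee_pos: [570.8, 165.0, 219.4]
orientation: [-3.057, -0.203, -0.573]
ft_force: [0.4, 0.1, -3.6]
width: 15.8
grasp_force: 30.0
the job is handed in; nothing more can be done
None
```

I pulled the vice open to its stop, then lifted the fork link out and handed the job in at 16.2 s, with the link held still 70 mm in front of the lens. Its position is good to roughly 1–2 mm; the lens tilt is less certain, set at 0.37 rad from fits of 0.34–0.40. I didn't re-check the bystanders at the end, but nothing was moved near them, and the hand-in returned no verdict.

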